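# Put the earbuds on charge

### The arm

A 6-joint arm with a two-finger parallel gripper is mounted at the origin on the work surface. World frame = base frame: x ahead of the robot, y to its left, z up, the work surface at z = 0. Lengths are in m, angles in rad, forces in N, time in s.
With the tool pointing down it reaches from about 0.4 to 0.825 m from the base axis. Payload 7 kg.
Tool frame: the origin (TCP) lies between the finger pads; the fingertips stand 22 mm ahead of it and the grasp point (between the pads) lies 3 mm ahead of it (arm.tip_reach is the distance from the TCP to the fingertips, in m); z points along the fingers, y is the line along which they close (so a half turn about z gives the same grasp; the last joint's range is limited). The gripper opens to 88 mm and grips with 3 to 60 N. Pads are 19 mm wide; open, the fingers measure 130 mm over their backs; the gripper's body (78 mm by 193 mm) begins 47 mm behind the grasp point.
Start: joints at [-0.832, 0.359, 0.012, 0, -1.224, -0.288], TCP at [0.294, -0.608, 0.249] pointing down, gripper open.
Joint ranges: [-3.07, 3.07], [-1.43, 2.12], [-1.02, 1.25], [-3.03, 1.67], [-3.05, -0], [-3.03, 3.03]. Speed limits (rad/s): [2.39, 2.39, 3.01, 3.14, 3.14, 3.14].

### API

Orientations are given as [roll, pitch, yaw] about the fixed x, y, z axes, in that order (R = Rz(yaw) Ry(pitch) Rx(roll)).
In Python, from station import arm, viewer gives the robot as it stands. The module is installed in compiled form; this text tells all that it offers.
- The arm moves only by the tool apply_moves, never from a script. Its argument "commands" is a list that holds one entry, the list of rows, each a list of 5 numbers: the closure, from -1 (fully open) to 1 (shut), then the shift along the world's x, y, z as a fraction of full scale, then the turn about the world's z as a fraction of full scale. In form: [[[fingers, tx, ty, tz, yaw], ...]]. A call has 1 to 12 rows; each row shifts and turns the commanded pose from where the row before left it; what a row does not reach is not made up. Full scale, the value 1, is 20 cm for a shift and pi rad for a turn. A row lasts 1/10 s, in which the tool goes at most 50 mm and 8.59 degrees, less where a joint would pass 70% of its speed; a pose out of reach is approached as far as the arm can. A call with a number of a shift or a turn outside -1 to 1 is refused whole. A call with a gripper value outside its range is refused whole. The fingers move at their own pace and stop on an object; "force" is the grip in N (left out, the last holds). Time passes only in rows, so rows that do not move let the fingers close. It gives the time, the measured TCP pose, the force, the opening and the grip force at its end, in the units of the state.
- arm.get_state(): the state, without advancing time (a new reading comes with each control period).
- viewer.grab_frame(name): name is "side" or "top" or "wrist"; returns a dict with "image" (420x560x3 uint8, blue, green, red), "mtx" (3x3 intrinsics, pixels), "rvec" (rotation vector, rad) and "tvec" (3), from world to camera coordinates, as OpenCV has them. Camera axes: x right, y down, z forward; pixel columns grow to the right and rows downward; lengths in m; the calibration is good to about 2 mm. The wrist camera is an equidistant fisheye: a pixel r from the principal point sees the ray r / f radians off the axis. A picture is of the moment at which its call begins. There is no depth.
- arm.job_done(): hands the job in; it is judged then, once.
The state is a dict: "t": time; "q": joint angles; "qd": joint speeds; "joint_efforts": joint torques, N m; "eef_pos": TCP position; "ee_rot": TCP orientation; "force": force on the tool from outside, world axes, zero at the start; "moment": the same for the moment, N m; "width": finger opening in m; "gripper_force": force on a finger pad.
Only numpy, scipy, OpenCV 4.12 (cv2) and the standard library are available. Lean on these libraries where they do the work, as an engineer would, in place of code of your own. Each camera call takes 0.05 s, during which the arm holds its last target. There are 200 camera calls.

### The job

Put the earbuds on charge: push the black earbud case along its shallow tray until it sits fully home against the white charging block, then flip the green-capped toggle over so that it snaps into its on position, away from the robot, towards the white stripe on its box. Only push with the fingers: do not pick the case up or tip it; leave the yellow-capped toggle off and the other things where they are.

Things in the scene. Friction and masses are not known exactly. Their poses are not given: they have to be found in the camera images.
- charge_tray: Fixed shallow beech tray with a white charging block at its +x end. Origin at the centre of its underside, on the shelf; x along the tray towards the block, z up. Floor 4 mm thick, walls 5 mm thick and 10 mm high over the shelf; the inside reaches from x = -75 to +75 mm and is 52 mm wide (y). The block, 62 mm wide and 36 mm high, has its face at x = +75 mm, ending at +105 mm. The tray's yaw is within 0.35 of straight ahead of the robot, so the block is at the far end.
- earbud_case: Loose matte black earbud case, 60 mm (x) by 46 mm (y) by 26 mm high with rounded edges, about 50 g. Origin at the centre of its underside; it lies on the tray's floor (top 30 mm over the shelf), its x along the tray within a few degrees, with 3 mm of play at each side. It slides with light friction (under 1 N). Fully home, touching the block, its origin is at x = +45 mm in the tray's frame; it starts 40 to 80 mm short of that.
- green_box: Fixed grey switch box with the green-capped toggle, 80 mm (x) by 60 mm (y) by 40 mm high. Origin at the centre of its underside, z up, x away from the robot (yaw within 0.5 of straight ahead). A white stripe across its top at x = +32 mm marks the on side. The lever pivots about y, 36 mm above the origin.
- green_toggle (a joint): Angle of the green-capped lever: 0 off (leaning 0.45 rad to the box's -x side, towards the robot), 0.9 on (leaning 0.45 rad to its +x side, towards the white stripe). A spring holds it at either end and throws it over past the middle, 0.45; about 5 N at the cap, pushed along +x, starts it moving, less towards the middle; a rigid stop ends its travel at each end.
- green_cap (a point): Middle of the green cap (18 mm across, 18 mm long) on a steel stem 8 mm thick, 55 mm from the pivot: when off it is 24 mm to the -x side of the pivot and 85 mm over the shelf; upright 91 mm; when on, 24 mm to the +x side.
- yellow_box: A second switch box of the same make, with a yellow-capped toggle, fixed; the two may stand either way round. Origin and axes as for the green one.
- yellow_toggle (a joint): Angle of the yellow-capped lever, built as the green one: 0 off. It starts off and must stay off.
- power_bank: Loose silver aluminium power bank, 135 (x) by 66 by 16 mm high, origin at the centre of its underside. Leave alone.
- bike_light: Loose red bike light, 45 by 38 by 40 mm high, origin at the centre of its underside. Leave alone.
- paperweight: Loose blue glass paperweight, a flat-footed marble 66 mm across and 53 mm high, origin at the centre of its underside. Leave alone.
- key_bowl: Loose white ceramic bowl, 110 mm across, 35 mm high, origin at the centre of its underside. Leave alone.
- glasses_case: Loose grey glasses case, 155 (x) by 62 by 45 mm high, origin at the centre of its underside. Leave alone.

How it is judged:
On the way, in this order (a step that is already met when the one before it is completed fails the run):
1. the earbud case is home against the charging block (x of earbud_case in the frame of charge_tray above 0.041 m and z of earbud_case in the frame of charge_tray below 0.007 m and value of joint green_toggle below 0.3 rad), for 0.2 s.
2. the green toggle has snapped over to on (value of joint green_toggle above 0.8 rad), for 0.2 s.
At the end, for the whole second after the job is handed in: The earbud case lies flat on the tray's floor within 4 mm of touching the charging block and at rest, the green toggle rests on (above 0.8 rad), the yellow toggle is off (below 0.1 rad) (x of earbud_case in the frame of charge_tray between 0.041 and 0.049 m and y of earbud_case in the frame of charge_tray between -0.006 and 0.006 m and z of earbud_case in the frame of charge_tray below 0.007 m and angle between earbud_case's own z axis and vertical below 0.1 rad and linear speed of earbud_case below 0.02 m/s and value of joint green_toggle above 0.8 rad and value of joint yellow_toggle below 0.1 rad).
It fails at once if the earbud case is lifted (over 8 mm off the tray's floor) or tipped (over 0.35 rad) (z of earbud_case in the frame of charge_tray above 0.012 m or angle between earbud_case's own z axis and vertical above 0.35 rad).
It fails at once if the yellow toggle is pushed past its middle (value of joint yellow_toggle above 0.45 rad).
It fails at once if another loose thing is moved by more than 20 mm (distance of any of power_bank, bike_light, paperweight, key_bowl, glasses_case from where it was at the start of the episode above 0.02 m).
It also fails if it takes over 42 s, if anything falls off the work surface, if the arm or the gripper's body presses on something with over 40 N, if the wrist force passes 120 N, or if a joint passes its speed limit or range.

## Working session

There is one attempt and no reset: what is moved stays moved. The work goes in short steps, Python scripts to look and compute and a tool call to move; the robot and the scene stay as the last step left them, time stands still between calls to the robot, and variables do not carry over. Pictures are saved under pics/ and viewed, at most 10 in all, crops included, and the job is handed in when it is done.

Besides the shell and the picture viewer there is one more tool, called after "Call:" by a JSON object that holds its "name" and its "arguments", one argument or row to a line. apply_moves: Moves the arm, as the interface text tells. Shift numbers are shares of 20 cm and turn numbers shares of pi rad, none past 1 either way. Its arguments: {"type":"object","properties":{"commands":{"type":"array","items":{"type":"array","items":{"type":"array","items":{"type":"number"}}}},"force":{"type":"number"}},"required":["commands"]}

```bash
mkdir -p pics; ls
python3 - <<'E'
from station import arm, viewer
import cv2
for n in ("top","side"):
    f=viewer.grab_frame(n); cv2.imwrite(f"pics/{n}0.png",f["image"])
    print(n,f["mtx"].tolist(),f["rvec"],f["tvec"])
s=arm.get_state();print(s["t"],s["eef_pos"],s["ee_rot"],s["width"])
E
```

```text
pics
top [[505.26632066302903, 0.0, 271.5433804613666], [0.0, 505.26632066302903, 209.87972153967004], [0.0, 0.0, 1.0]] [ 2.18011961 -2.2129336   0.05931504] [-0.00783664  0.54738492  1.38725133]
side [[490.70834891067636, 0.0, 276.07082813484044], [0.0, 490.70834891067636, 210.95295952480757], [0.0, 0.0, 1.0]] [ 2.38782543 -0.58111663  0.20659577] [-0.50803104  0.24798486  1.24228767]
0.1 [ 0.29390215 -0.60725131  0.24772882] [ 3.14014727e+00 -1.48179020e-04 -2.69089076e+00] 0.08790812070996563
```

View pics/top0.png

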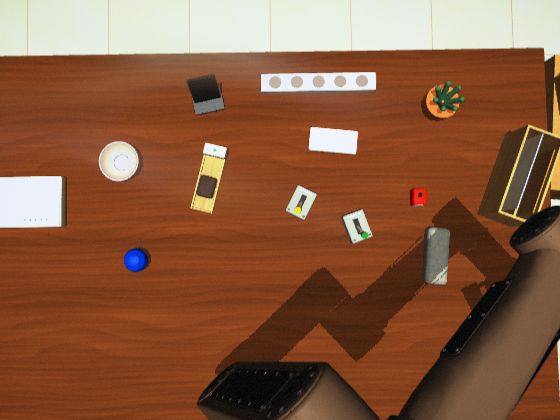

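View pics/side0.png

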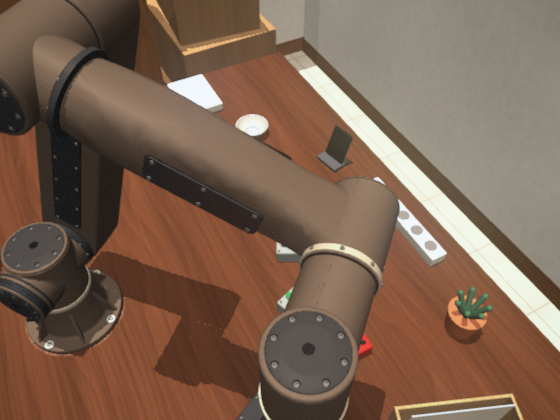

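The top view shows the tray at about (208,178) with its block at (214,150) and the case at (207,187). The green box is at (358,226), the yellow box at (300,202), and the bowl and paperweight are well to the left. The side view is largely hidden by the arm. I'll measure from the top view.

```bash
cat > h.py <<'E'
import cv2, numpy as np
def ray(f,px,fish=False):
    R=cv2.Rodrigues(np.array(f["rvec"],float))[0]; t=np.array(f["tvec"],float).ravel(); K=np.array(f["mtx"])
    p=(np.array(px,float)-K[:2,2])/[K[0,0],K[1,1]]
    if fish:
        r=np.hypot(*p); d=np.array([*(p/max(r,1e-9)*np.sin(r)),np.cos(r)])
    else: d=np.array([*p,1.])
    return -R.T@t, R.T@d/np.linalg.norm(d)
def onz(f,px,z,fish=False):
    c,d=ray(f,px,fish); return c+d*(z-c[2])/d[2]
def meet(r1,r2):
    A=[];b=[]
    for c,d in (r1,r2):
        P=np.eye(3)-np.outer(d,d);A.append(P);b.append(P@c)
    x=np.linalg.lstsq(np.vstack(A),np.hstack(b),rcond=None)[0]
    return x,[float(np.linalg.norm(np.cross(x-c,d))) for c,d in (r1,r2)]
def blobs(mask,amin=15):
    cs,_=cv2.findContours(mask.astype(np.uint8),cv2.RETR_EXTERNAL,cv2.CHAIN_APPROX_NONE)
    return sorted([c for c in cs if cv2.contourArea(c)>=amin],key=cv2.contourArea,reverse=True)
def cen(c):
    m=cv2.moments(c);return m["m10"]/m["m00"],m["m01"]/m["m00"]
E
python3 - <<'E'
from station import viewer
from h import *
f=viewer.grab_frame("top");im=f["image"];hsv=cv2.cvtColor(im,cv2.COLOR_BGR2HSV)
H,S,V=[hsv[...,i].astype(int) for i in range(3)]
def roi(x0,y0,x1,y1):
    m=np.zeros(H.shape,bool);m[y0:y1,x0:x1]=1;return m
masks={"tray":((H>18)&(H<35)&(S>60)&(V>130)&roi(180,135,240,220),0.008),
"block":((S<50)&(V>170)&roi(195,135,235,162),0.036),
"case":((V<90)&roi(190,160,228,210),0.03),
"greencap":((H>45)&(H<80)&(S>100)&roi(340,205,380,250),0.085),
"yelcap":((H>20)&(H<35)&(S>150)&roi(280,180,320,225),0.085),
"gbox":((S<60)&(V>120)&roi(335,200,380,250),0.04),
"ybox":((S<60)&(V>120)&roi(280,180,322,225),0.04)}
for k,(m,z) in masks.items():
    for c in blobs(m,4)[:2]:
        r=cv2.boxPoints(cv2.minAreaRect(c))
        print(k,cv2.contourArea(c),np.round(cen(c),1),onz(f,cen(c),z).round(3)[:2],"corners",[onz(f,p,z).round(3)[:2].tolist() for p in r])
cv2.imwrite("pics/c.png",np.hstack([cv2.resize(im[130:230,180:260],None,fx=5,fy=5,interpolation=2),cv2.resize(im[170:250,280:385][:, :],None,fx=3.8,fy=500/80,interpolation=2)]))
E
```

```text
tray 1164.0 [207.5 183.3] [0.624 0.162] corners [[0.557, 0.211], [0.709, 0.172], [0.693, 0.112], [0.541, 0.151]]
block 214.5 [214.4 150. ] [0.713 0.138] corners [[0.706, 0.172], [0.736, 0.164], [0.72, 0.105], [0.691, 0.113]]
case 306.5 [206.2 186.4] [0.614 0.162] corners [[0.593, 0.193], [0.648, 0.177], [0.634, 0.133], [0.58, 0.149]]
greencap 27.0 [364.1 234.8] [ 0.474 -0.258] corners [[0.482, -0.25], [0.482, -0.266], [0.466, -0.265], [0.466, -0.25]]
yelcap 23.0 [297.5 209.5] [ 0.544 -0.084] corners [[0.55, -0.078], [0.55, -0.091], [0.537, -0.091], [0.537, -0.077]]
gbox 451.5 [356.4 225. ] [ 0.501 -0.246] corners [[0.526, -0.207], [0.547, -0.262], [0.472, -0.289], [0.452, -0.234]]
ybox 587.5 [300.7 202.1] [ 0.566 -0.096] corners [[0.544, -0.052], [0.614, -0.089], [0.588, -0.139], [0.518, -0.103]]
```

View pics/c.png

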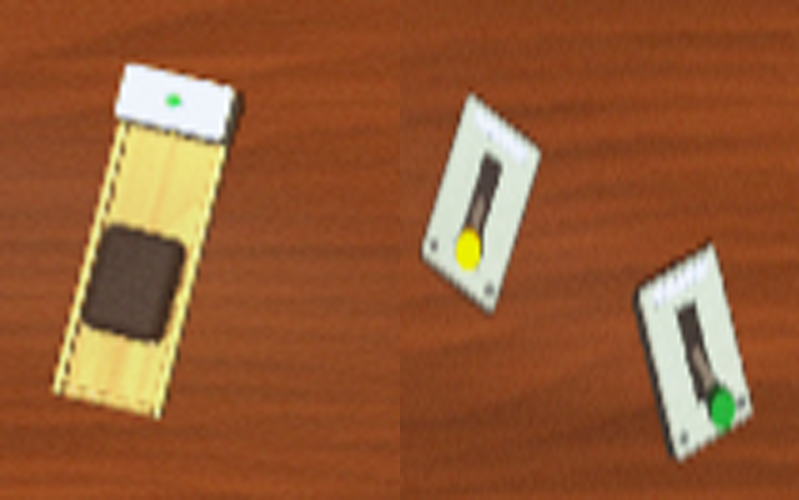

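Call:
{"name": "apply_moves", "arguments": {
  "commands": [
    [[1, 0.06, 0.18, 0, -0.01], [1, 0.06, 0.18, 0, -0.01], [1, 0.06, 0.18, 0, -0.01], [1, 0.06, 0.18, 0, -0.01], [1, 0.06, 0.18, 0, -0.01], [1, 0.06, 0.18, 0, -0.01], [1, 0.06, 0.18, 0, -0.01], [1, 0.06, 0.18, 0, -0.01], [1, 0.06, 0.18, 0, -0.01], [1, 0.06, 0.18, 0, -0.01], [1, 0.06, 0.18, 0, -0.01]]
  ]
}}

```text
t: 1.25
eef_pos: [0.4261, -0.21, 0.2486]
ee_rot: [3.142, 0.0, -3.038]
force: [0.7, 0.1, -0.1]
width: 0.0053
gripper_force: 0.0
```

Call:
{"name": "apply_moves", "arguments": {
  "commands": [
    [[1, 0.06, 0.17, 0, -0.01], [1, 0.06, 0.17, 0, -0.01], [1, 0.06, 0.17, 0, -0.01], [1, 0.06, 0.17, 0, -0.01], [1, 0.06, 0.17, 0, -0.01], [1, 0.06, 0.17, 0, -0.01], [1, 0.06, 0.17, 0, -0.01], [1, 0.06, 0.17, 0, -0.01], [1, 0.06, 0.17, 0, -0.01], [1, 0, 0, 0, -0.01], [1, 0, 0, 0, 0]]
  ]
}}

```text
t: 2.35
eef_pos: [0.534, 0.0953, 0.248]
ee_rot: [-3.141, -0.001, 2.934]
force: [-0.5, -0.0, -0.2]
width: 0.0005
gripper_force: 0.0
```

Run:
```python
from station import viewer
import cv2,pickle,numpy as np
w=viewer.grab_frame("wrist");s=viewer.grab_frame("side");pickle.dump((w,s),open("ws.pkl","wb"))
print(w["mtx"],w["rvec"],w["tvec"])
cv2.imwrite("pics/w1.png",w["image"]);cv2.imwrite("pics/s1.png",s["image"])
```

```text
[[325.1922621    0.         281.42072474]
 [  0.         325.1922621  213.38105363]
 [  0.           0.           1.        ]] [-2.27718232 -1.84933816 -0.23696235] [-0.20104929 -0.51754562  0.26201998]
```

View pics/w1.png

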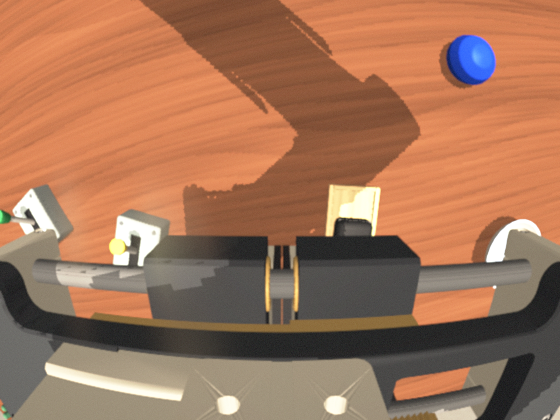

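View pics/s1.png

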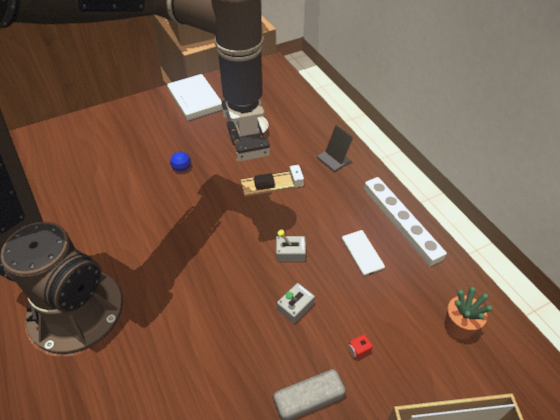

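The side view is clear now: case (264,182), block (297,175), yellow cap (282,234), green cap (290,296). The wrist view shows the tray's near end at (353,190), with the fingers hiding the case. I'll triangulate top against side.

Run:
```python
from station import viewer
from h import *
import pickle
s=pickle.load(open("ws.pkl","rb"))[1]; t=viewer.grab_frame("top"); t["image"]=cv2.imread("pics/top0.png")
def seg(f,kind,b):
    hsv=cv2.cvtColor(f["image"],cv2.COLOR_BGR2HSV);H,S,V=[hsv[...,i].astype(int) for i in range(3)]
    m={"g":(H>45)&(H<80)&(S>100),"y":(H>20)&(H<35)&(S>150)&(V>120),"k":V<85,"w":(S<50)&(V>170)}[kind]
    r=np.zeros(m.shape,bool);r[b[1]:b[3],b[0]:b[2]]=1
    return blobs(m&r,4)[0]
for n,k,bt,bs in (("green","g",(340,205,380,250),(275,280,305,310)),("yellow","y",(285,200,310,220),(270,225,295,242)),("case","k",(190,160,228,210),(250,170,280,193)),("block","w",(195,135,235,162),(285,160,306,190))):
    a,b=seg(t,k,bt),seg(s,k,bs)
    x,e=meet(ray(t,cen(a)),ray(s,cen(b)))
    print(n,x.round(4),np.round(e,4),np.round(cen(b),1),cv2.contourArea(b))
```

```text
green [ 0.4735 -0.2571  0.088 ] [0.0009 0.0009] [288.5 294.9] 24.5
yellow [ 0.5427 -0.0837  0.0887] [0.0007 0.0007] [280.5 232.4] 31.5
case [0.6148 0.1642 0.0146] [0.0006 0.0006] [263.8 181.3] 228.5
block [0.7138 0.1392 0.0306] [0.0002 0.0002] [296.3 172.2] 131.5
```

Call:
{"name": "apply_moves", "arguments": {
  "commands": [
    [[1, 0.06, 0.2, 0, -0.008], [1, 0.06, 0.2, 0, -0.008], [1, 0, 0.02, 0, 0], [1, 0, 0, 0, 0]]
  ]
}}

```text
t: 2.9
eef_pos: [0.558, 0.1786, 0.2483]
ee_rot: [-3.141, -0.0, 2.884]
force: [0.4, -1.1, -0.1]
width: 0.0004
gripper_force: 0.0
```

Call:
{"name": "apply_moves", "arguments": {
  "commands": [
    [[1, 0, 0, -0.19, 0], [1, 0, 0, -0.19, 0], [1, 0, 0, -0.19, 0], [1, 0, 0, -0.19, 0], [1, 0, 0, -0.15, 0], [1, 0, 0, -0.03, 0], [1, 0, 0, 0, 0]]
  ]
}}

```text
t: 3.6
eef_pos: [0.5577, 0.1772, 0.0604]
ee_rot: [-3.14, -0.001, 2.882]
force: [0.3, -0.3, -0.0]
width: 0.0005
gripper_force: 0.0
```

Run:
```python
from station import viewer
import cv2
s=viewer.grab_frame("side")["image"][120:220,180:320]
t=viewer.grab_frame("top")["image"][130:230,160:260]
cv2.imwrite("pics/d.png",cv2.hconcat([cv2.resize(s,(490,350),interpolation=2),cv2.resize(t,(300,350),interpolation=2)]))
```

```text
(no output)
```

View pics/d.png

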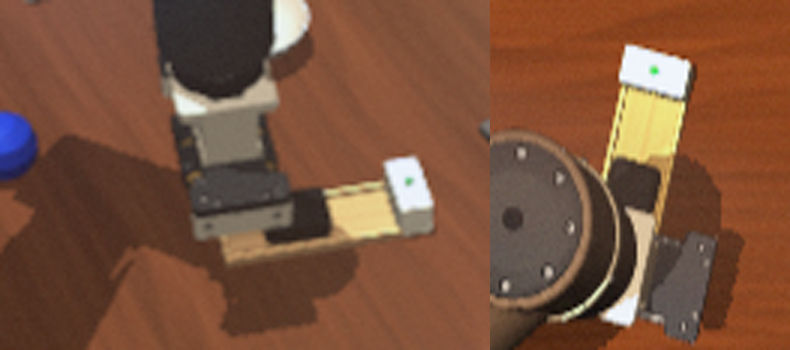

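Call:
{"name": "apply_moves", "arguments": {
  "commands": [
    [[1, 0, 0.005, -0.05, 0], [1, 0, 0, -0.04, 0], [1, 0, 0, -0.02, 0], [1, 0, 0, 0, 0]]
  ]
}}

```text
t: 4.1
eef_pos: [0.5576, 0.1792, 0.0378]
ee_rot: [-3.141, -0.001, 2.882]
force: [-1.1, 0.2, 0.9]
width: 0.0005
gripper_force: 0.0
```

Call:
{"name": "apply_moves", "arguments": {
  "commands": [
    [[1, 0.024, -0.006, 0, 0], [1, 0.024, -0.006, 0, 0], [1, 0.024, -0.006, 0, 0], [1, 0.024, -0.006, 0, 0], [1, 0.024, -0.006, 0, 0], [1, 0.024, -0.006, 0, 0], [1, 0.024, -0.006, 0, 0], [1, 0.024, -0.006, 0, 0], [1, 0.024, -0.007, 0, 0], [1, 0.024, -0.007, 0, 0], [1, 0.024, -0.007, 0, 0], [1, 0, 0, 0, 0]]
  ]
}}

```text
t: 5.3
eef_pos: [0.6116, 0.1655, 0.0385]
ee_rot: [3.141, 0.0, 2.882]
force: [-0.8, -0.0, -0.1]
width: 0.0004
gripper_force: 0.0
```

Call:
{"name": "apply_moves", "arguments": {
  "commands": [
    [[1, 0.015, -0.004, 0, 0], [1, 0.015, -0.004, 0, 0], [1, 0.015, -0.004, 0, 0], [1, 0.015, -0.004, 0, 0], [1, 0.01, -0.0025, 0, 0], [1, 0.01, -0.0025, 0, 0], [1, 0, 0, 0, 0]]
  ]
}}

```text
t: 6.0
eef_pos: [0.6271, 0.1614, 0.0385]
ee_rot: [3.142, 0.0, 2.882]
force: [0.3, 0.7, 0.6]
width: 0.0004
gripper_force: 0.0
```

Run:
```python
from station import viewer
import cv2
s=viewer.grab_frame("side")["image"][130:210,210:320]
t=viewer.grab_frame("top")["image"][130:210,180:250]
cv2.imwrite("pics/e.png",cv2.hconcat([cv2.resize(s,(440,320),interpolation=2),cv2.resize(t,(280,320),interpolation=2)]))
```

```text
(no output)
```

View pics/e.png

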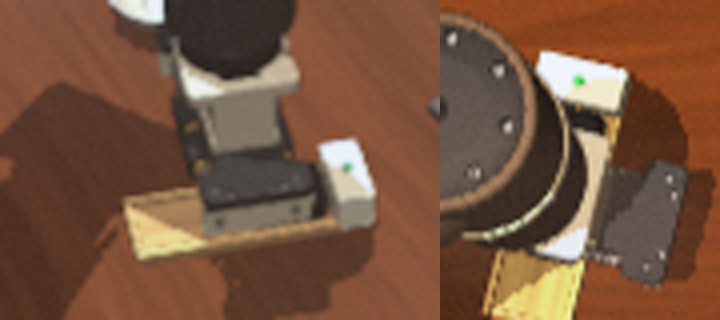

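The case is nearly at the block, with a small gap still visible in both views. I'll creep on until the force shows contact.

Call:
{"name": "apply_moves", "arguments": {
  "commands": [
    [[1, 0.005, -0.001, 0, 0], [1, 0.005, -0.001, 0, 0], [1, 0.005, -0.002, 0, 0], [1, 0, 0, 0, 0]]
  ]
}}

```text
t: 6.5
eef_pos: [0.6298, 0.1606, 0.0386]
ee_rot: [-3.141, -0.0, 2.882]
force: [-1.4, -0.3, -0.3]
width: 0.0007
gripper_force: 0.7
```

Call:
{"name": "apply_moves", "arguments": {
  "commands": [
    [[1, 0.005, -0.001, 0, 0], [1, 0.005, -0.001, 0, 0], [1, 0, 0, 0, 0]]
  ]
}}

```text
t: 6.8
eef_pos: [0.6299, 0.1605, 0.0386]
ee_rot: [-3.141, -0.003, 2.882]
force: [-10.3, 3.6, 6.9]
width: 0.0001
gripper_force: 5.3
```

The force rose to about 10 N and the tool stalled, so the case is home. Holding briefly, backing off, then rising.

Call:
{"name": "apply_moves", "arguments": {
  "commands": [
    [[1, 0, 0, 0, 0], [1, 0, 0, 0, 0], [1, -0.015, 0.004, 0, 0], [1, -0.03, 0.008, 0, 0], [1, -0.1, 0.025, 0, 0], [1, -0.1, 0.025, 0, 0], [1, 0, 0, 0.2, 0], [1, 0, 0, 0.2, 0], [1, 0, 0, 0.2, 0], [1, 0, 0, 0.2, 0], [1, 0, 0, 0, 0]]
  ]
}}

```text
t: 7.9
eef_pos: [0.5857, 0.1739, 0.2052]
ee_rot: [3.135, 0.008, 2.883]
force: [0.4, 0.4, 0.9]
width: 0.0006
gripper_force: 0.0
```

Call:
{"name": "apply_moves", "arguments": {
  "commands": [
    [[1, -0.06, -0.17, 0, 0.016], [1, -0.06, -0.17, 0, 0.016], [1, -0.06, -0.17, 0, 0.016], [1, -0.06, -0.17, 0, 0.016], [1, -0.06, -0.17, 0, 0.016], [1, -0.06, -0.17, 0, 0.016], [1, -0.06, -0.17, 0, 0.016], [1, -0.06, -0.17, 0, 0.016], [1, -0.06, -0.17, 0, 0.016], [1, -0.06, -0.17, 0, 0.016], [1, -0.06, -0.17, 0, 0.016], [1, -0.06, -0.17, 0, 0.016]]
  ]
}}

```text
t: 9.1
eef_pos: [0.4382, -0.2367, 0.1986]
ee_rot: [-3.141, 0.001, -2.795]
force: [1.1, -0.5, 0.2]
width: 0.0004
gripper_force: 0.0
```

Call:
{"name": "apply_moves", "arguments": {
  "commands": [
    [[1, 0, -0.12, 0, 0], [1, 0, 0, 0, 0], [1, 0, 0, 0, 0]]
  ]
}}

```text
t: 9.4
eef_pos: [0.4385, -0.2598, 0.1983]
ee_rot: [3.142, -0.0, -2.799]
force: [-0.5, -0.6, -1.4]
width: 0.0002
gripper_force: 0.0
```

Run:
```python
from station import viewer
from h import *
t=viewer.grab_frame("top");im=t["image"];V=cv2.cvtColor(im,cv2.COLOR_BGR2HSV)[...,2]
r=np.zeros(V.shape,bool);r[140:210,195:235]=1
for c in blobs((V<85)&r,50)[:2]:
    p=onz(t,cen(c),0.03)[:2]-[0.626,0.161];print(p@[.967,-.255],p@[.255,.967],cv2.contourArea(c))
s=viewer.grab_frame("side")["image"][150:340,210:350]
cv2.imwrite("pics/g.png",cv2.hconcat([cv2.resize(s,(420,570),interpolation=2),cv2.resize(im[130:210,180:230],(356,570),interpolation=2)]))
```

```text
0.04543708215326627 -0.0012316582704518023 313.5
```

View pics/g.png

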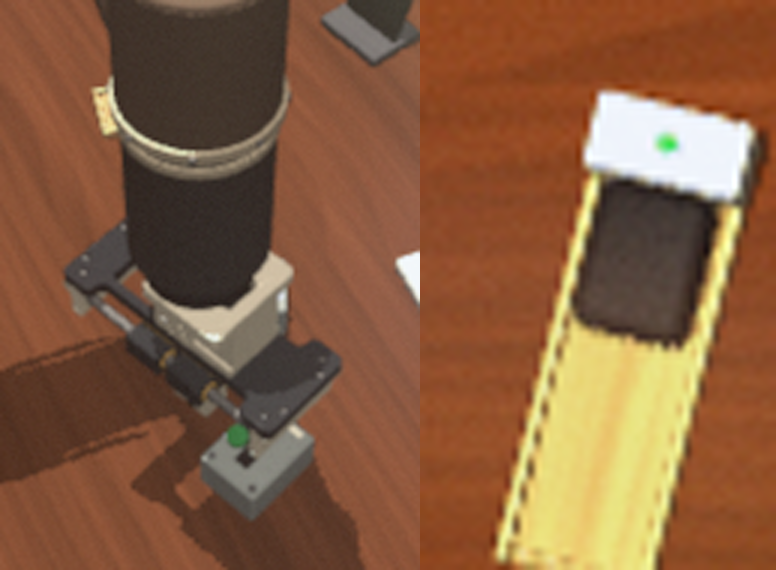

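The case is home (x about 45 mm in the tray frame), sitting against the block. Now lining up behind the green cap and going down.

Call:
{"name": "apply_moves", "arguments": {
  "commands": [
    [[1, 0, -0.055, 0, 0], [1, 0, 0, -0.15, 0], [1, 0, 0, -0.15, 0], [1, 0, 0, -0.13, 0], [1, 0, 0, -0.07, 0], [1, 0, 0, 0, 0], [1, 0, 0, 0, 0]]
  ]
}}

```text
t: 10.2
eef_pos: [0.4393, -0.2703, 0.0989]
ee_rot: [-3.141, -0.0, -2.797]
force: [0.4, -0.6, 0.2]
width: 0.0003
gripper_force: 0.0
```

Call:
{"name": "apply_moves", "arguments": {
  "commands": [
    [[1, 0.019, 0.007, 0, 0], [1, 0.019, 0.007, 0, 0], [1, 0.019, 0.007, 0, 0], [1, 0.019, 0.007, 0, 0], [1, 0.019, 0.007, 0, 0], [1, 0.019, 0.007, 0, 0], [1, 0.019, 0.007, 0, 0], [1, 0, 0, 0, 0]]
  ]
}}

```text
t: 11.0
eef_pos: [0.465, -0.2604, 0.0985]
ee_rot: [3.141, -0.001, -2.798]
force: [-4.2, 0.2, 2.7]
width: 0.0008
gripper_force: 2.1
```

Call:
{"name": "apply_moves", "arguments": {
  "commands": [
    [[1, 0.019, 0.007, 0, 0], [1, 0.019, 0.007, 0, 0], [1, 0.019, 0.007, 0, 0], [1, 0.019, 0.007, 0, 0], [1, 0, 0, 0, 0]]
  ]
}}

```text
t: 11.5
eef_pos: [0.4819, -0.2548, 0.0986]
ee_rot: [-3.141, 0.001, -2.797]
force: [0.5, -0.1, -0.2]
width: 0.0005
gripper_force: 0.0
```

Call:
{"name": "apply_moves", "arguments": {
  "commands": [
    [[1, 0.019, 0.007, 0, 0], [1, 0.019, 0.007, 0, 0], [1, 0.019, 0.007, 0, 0], [1, 0.019, 0.007, 0, 0], [1, 0, 0, 0, 0]]
  ]
}}

```text
t: 12.0
eef_pos: [0.4965, -0.2492, 0.0985]
ee_rot: [-3.141, 0.0, -2.797]
force: [0.3, -0.3, 0.7]
width: 0.0006
gripper_force: 0.0
```

The resistance dropped away, so the toggle looks to have snapped over. Backing off, rising and looking.

Call:
{"name": "apply_moves", "arguments": {
  "commands": [
    [[1, -0.1, -0.036, 0, 0], [1, -0.15, -0.055, 0, 0], [1, -0.1, -0.035, 0, 0], [1, 0, 0, 0.15, 0], [1, 0, 0, 0.2, 0], [1, 0, 0, 0.2, 0], [1, 0, -0.2, 0, 0], [1, 0, -0.2, 0, 0], [1, 0, -0.2, 0, 0], [1, 0, -0.2, 0, 0], [1, 0, 0, 0, 0]]
  ]
}}

```text
t: 13.1
eef_pos: [0.4252, -0.4384, 0.2078]
ee_rot: [-3.141, -0.001, -2.801]
force: [-0.7, 1.1, 0.3]
width: -0.0001
gripper_force: 0.0
```

Run:
```python
from station import viewer
import cv2
s=viewer.grab_frame("side")["image"];t=viewer.grab_frame("top")["image"]
cv2.imwrite("pics/z.png",cv2.hconcat([cv2.resize(s[160:330,230:350],(400,566),interpolation=2),cv2.resize(t[130:250,190:390],(400,240),interpolation=2).copy() if 0 else cv2.resize(t[130:250,275:385],(400,566),interpolation=2)]))
```

```text
(no output)
```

View pics/z.png

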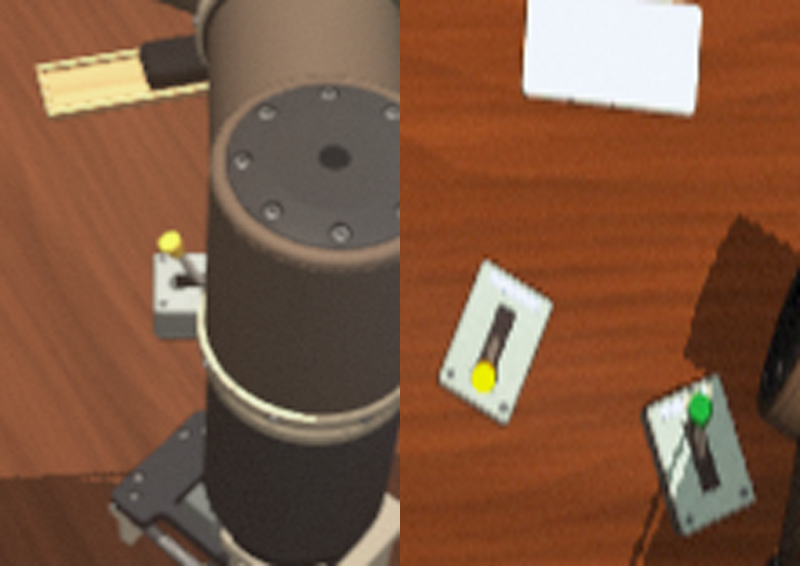

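The green cap now leans towards the white stripe, the yellow one is still off, and the case is home.

```bash
python3 -c "
from station import arm
print(arm.job_done())"
```

```text
the job is handed in; nothing more can be done
None
```

I pushed the earbud case home against the charging block and flipped the green toggle on, left the yellow toggle off, touched none of the other things, and handed the job in at about 13 s; no verdict came back.

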